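# Feed a board through the guarded planer with the push stick

### The job

Pick up the wooden push stick by its handle, set its nose behind the tail of the dark board on the planer's infeed bed, and use it to feed the board on under the orange guard and the sprung roller until its front end is pressed home against the rubber-faced back stop: lean on it firmly, with about 10 N on the stop for half a second, but gently, never more than 18 N. Then draw the stick back out and stand it upright on the table, off the machine, leaving the board resting against the stop. Keep the gripper itself off the board and the machine, and leave the two jars and the red cap where they are.

Things in the scene. Friction and masses are not known exactly. Their poses are not given: they have to be found in the camera images.
- planer: Hand-fed bench planer, switched off, fixed to the table. Origin: on the table under the middle of the guard's mouth; own +y = feed direction, z up. Aluminium bed 110 mm wide, top 10 mm above the table, y = -250 to +330 mm. Fences 8 mm high beside the board: 60 mm apart on the infeed, narrowing to 56 at the mouth. Guard with orange lip: y = 0 to 120, top 71 mm above the table.
- guard_mouth (a point): Middle of the guard's mouth, on the bed's top (planer y = 0). The opening under the orange lip is 18 mm high and 82 mm wide; the fences run through it.
- under_roller (a point): Point on the bed under the sprung rubber roller (26 mm diameter) inside the guard, at planer y = 70 mm. The board's front lifts it 1 mm on entering (a short bump in the push); from then on the push has a steady drag of about 4 to 10 N, different in each run, unsteady by 1 to 2 N. A quarter to a half of the further push is lost where the stick's sole rubs on the bed. The roller keeps the board where it is left.
- stop: Rail of the back stop, fixed; origin mid-channel on the bed's top at planer y = 284 mm. On it a blue block with a black rubber pad is clamped at a place that differs in each run and is NOT measured: pad face at planer y = 244 to 274. The block holds; the pad (4 to 22 mm above the bed) is sprung, 2.5 N per mm, 9 mm of give. With the board home its tail is 21 to 60 mm inside the guard mouth.
- board: Dark wooden board, 52 wide, 223 long, 5 mm thick, about 0.1 kg, lying loose on the infeed bed between the fences, its front end already just under the guard lip. Origin: centre of its underside. Own y = its length, the front end at +y.
- board_tail (a point): Middle of the board's tail end face (own y = -111.5 mm), 2.5 mm above its underside.
- stick: Wooden push stick, 0.12 kg, upright on its flat sole on the table. Origin: on the sole under the handle's centre; own y to the nose, z up. Handle: block 24 wide (x), 46 long, 66 mm high, red band. A blade 14 wide, 10 high runs from it to the heel face at y = 130.
- stick_grip (a point): Centre of the stick's handle, 42 mm above the sole: the place to grip, across its 24 mm width.
- stick_heel (a point): Middle of the stick's blunt heel face, which pushes the board: 130 mm ahead of the handle's centre, 3 mm above the sole; the face is 14 wide and 6 mm high. Above it a 4 mm lip runs 10 mm further and hangs over the board's tail, its underside 6 mm above the sole: with the sole 0 to 3 mm above the bed it clears the 5 mm board. The blade stays 10 mm low for 75 mm behind the heel.
- blue_jar: Closed jar of pale blue powder, white cap, 43 diameter, 50 mm high, loose bystander. Origin: centre of its underside.
- pink_jar: Closed jar of pink powder, black cap, 39 diameter, 46 mm high, loose bystander. Origin: centre of its underside.
- cap: Red bottle cap with a pink top, 22 diameter, 14 mm high, loose bystander. Origin: centre of its underside.
Mind the look-alikes: they are no part of the job. Of the things that look like the stick, take the one that is farthest to the robot's right at the start.

How it is judged:
By the outcome, as a careful person would: the job done as asked, in the order asked, and still so for the second after the job is handed in, with the robot touching nothing.
It also fails if it takes over 72 s, if anything falls off the work surface, if the arm or the gripper's body presses on something with over 40 N, if the wrist force passes 120 N, or if a joint passes its speed limit or range.

### The arm

A 7-joint arm with a two-finger parallel gripper is mounted at the origin on a cart in front of the work surface, level with it; the furniture and walls round the work are solid. World frame = base frame: x ahead of the robot, y to its left, z up, the work surface at z = 0. Lengths are in m, angles in rad, forces in N, time in s.
With the tool pointing down it reaches from about 0.425 to 1.025 m from the base axis. Payload 9.4 kg.
Tool frame: the origin (TCP) lies at the very end of the fingers, on their centre line; the grasp point (between the pads) lies 19 mm behind it; x points along the fingers, y is the direction in which the jaws open and shut, and the axes are right-handed (so a half turn about x gives the same grasp; the last joint's range is limited). The gripper opens to 93 mm and grips with 3 to 60 N. Pads are 15 mm wide; open, the fingers measure 128 mm over their backs; the gripper's body (75 mm by 188 mm) begins 65 mm behind the grasp point.
Start: joints at [1.15, 0.599, -0.003, 1.599, 0.002, 0.943, -0.08], TCP at [0.244, -0.683, 0.219] pointing down, gripper open.
Joint ranges: [-2.57, 2.57], [-0.35, 1.97], [-1.29, 1.29], [0.11, 2.56], [-1.05, 4.19], [0.11, 1.86], [-2.63, 2.63]. Speed limits (rad/s): [2.22, 2.22, 3.01, 3.01, 3.14, 3.14, 3.14].

### API

Orientations are given as a 3x3 rotation matrix whose columns are the frame's x, y, z axes.
In Python, from bench import manip, vision gives the robot as it stands.
- The arm moves only by the shell command python3 -m creep 'ROWS' [FORCE]. ROWS is JSON, a list of rows, each a list of 7 numbers: the shift along the tool's x, y, z in mm, then the turn, a rotation vector about the tool's x, y, z in rad, then the finger opening in mm, from 0 to 93. A call has 1 to 10 rows; each row is the pose to reach, as a shift and turn from the pose commanded when the call began, along the tool's axes at that moment; what a row does not reach only later rows make up. A row lasts 1/8 s, in which the tool goes at most 62.5 mm and 10.7 degrees, less where a joint would pass 70% of its speed; a pose out of reach is approached as far as the arm can. A call with a gripper value outside its range is refused whole. The fingers move at their own pace and stop on an object; FORCE is the grip in N (left out, the last holds). Time passes only in rows, so rows that repeat a pose let the fingers close. It gives the time, the measured TCP pose, the force and the opening at its end, in the units of the state.
- manip.read_state(): the state, without advancing time (a new reading comes with each control period).
- vision.capture(name): name is "side" or "top"; returns a dict with "img" (384x512x3 uint8, blue, green, red), "fx", "fy", "cx", "cy" (pixels), "dist_coeffs" ([k1, k2, p1, p2, k3] as OpenCV has them; the pictures are not rectified), "rvec" (rotation vector, rad) and "tvec" (3), from world to camera coordinates, as OpenCV has them. Camera axes: x right, y down, z forward; pixel columns grow to the right and rows downward; lengths in m; the calibration is good to about 2 mm. A picture is of the moment at which its call begins. There is no depth.
- manip.finish_job(): hands the job in, once; it reports no verdict.
The state is a dict: "clock": time; "q": joint angles; "joint_velocities": joint speeds; "effort": joint torques, N m; "position": TCP position; "tool_rot": TCP orientation; "contact_force": force on the tool from outside, world axes, zero at the start; "moment": the same for the moment, N m; "gripper_width": finger opening in m.
Only numpy, scipy, OpenCV 4.12 (cv2) and the standard library are available. Lean on these libraries where they do the work, as an engineer would, in place of code of your own. Each camera call takes 0.05 s, during which the arm holds its last target. There are 200 camera calls.

## Working session

There is one attempt and no reset: what is moved stays moved. The work goes in short steps, Python scripts to look and compute and a shell command to move; the robot and the scene stay as the last step left them, time stands still between calls to the robot, and variables do not carry over. Pictures are saved under pics/ and viewed, about 8 in all and at most 12, crops included, and the job is handed in when it is done.

```bash
ls; mkdir -p pics; python3 - <<'E'
from bench import manip, vision
import cv2,numpy as np
s=manip.read_state();print({k:np.round(v,3).tolist() for k,v in s.items()})
for n in("side","top"):
    c=vision.capture(n);cv2.imwrite(f"pics/{n}0.png",c["img"])
    R=cv2.Rodrigues(np.array(c["rvec"]))[0];print(n,c["fx"],c["cx"],c["cy"],c["dist_coeffs"],(-R.T@np.array(c["tvec"]).ravel()).round(3),R.round(2).tolist())
a=cv2.imread("pics/side0.png");cv2.imwrite("pics/s0.png",cv2.resize(a,(800,600)))
a=cv2.imread("pics/top0.png");cv2.imwrite("pics/t0.png",cv2.resize(a,(800,600)))
E
```

```text
pics
{'clock': 0.0, 'q': [1.15, 0.6, -0.003, 1.6, 0.002, 0.943, -0.08], 'joint_velocities': [0.001, 0.001, -0.003, -0.0, 0.001, 0.001, 0.0], 'effort': [0.001, -76.507, 1.497, -25.235, -0.053, 0.017, 0.0], 'position': [0.244, -0.682, 0.218], 'tool_rot': [[-0.001, 0.337, -0.941], [0.001, -0.941, -0.337], [-1.0, -0.002, 0.0]], 'contact_force': [-0.307, 0.51, -0.295], 'moment': [-0.012, 0.024, -0.029], 'gripper_width': 0.093}
side 362.4285814719571 254.9124188274986 192.97822053048074 [-0.06771654  0.          0.          0.          0.        ] [0.508 0.871 0.743] [[-1.0, -0.03, -0.01], [-0.0, 0.58, -0.82], [0.03, -0.82, -0.58]]
top 360.41036062839385 256.10890410252296 195.25890976930913 [-0.09288908  0.          0.          0.          0.        ] [ 0.438 -0.088  1.299] [[-0.02, -1.0, -0.02], [-1.0, 0.02, -0.07], [0.07, 0.02, -1.0]]
```

View pics/t0.png

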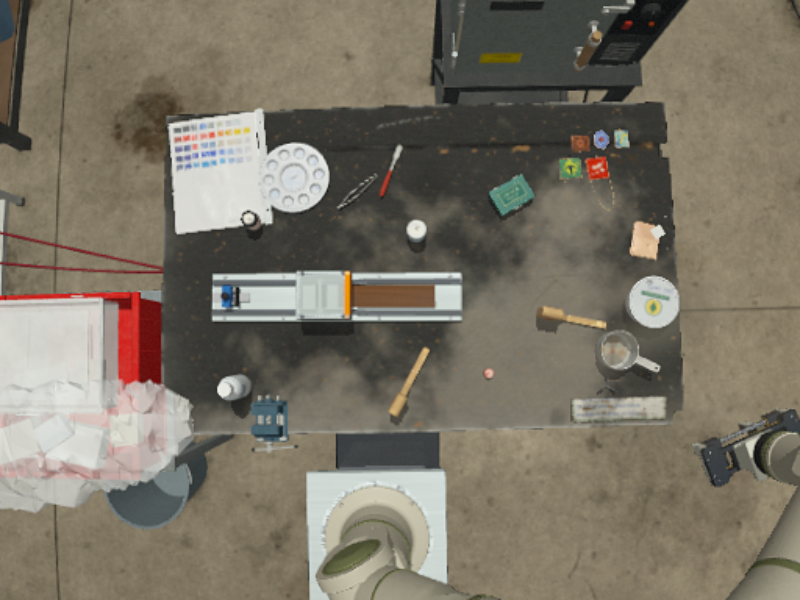

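View pics/s0.png

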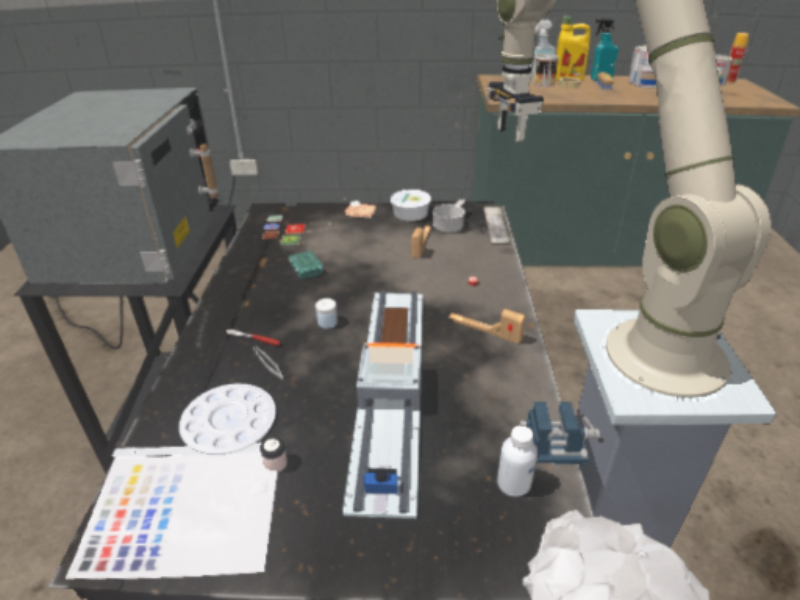

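Top view (800×600): two push sticks, A at (570,318) with its handle at (548,314), and B at (410,380) with its handle at (398,405). The planer runs along the row at y≈297 with the mouth at (350,297), and the board tail is at (435,297). Candidates for the stick: A (570,318), B (410,380), and the oven handle (590,45), which is not a stick. A is farthest to the robot's right (image right = −y), so I choose A and check it in a crop.

```bash
cat > h.py <<'E'
from bench import manip, vision
import cv2,numpy as np
def cap(n): 
    c=vision.capture(n); c["K"]=np.array([[c["fx"],0,c["cx"]],[0,c["fy"],c["cy"]],[0,0,1]]);c["d"]=np.array(c["dist_coeffs"]);c["R"]=cv2.Rodrigues(np.array(c["rvec"]))[0];c["o"]=-c["R"].T@np.array(c["tvec"]).ravel();return c
def plane(c,uv,z):
    p=cv2.undistortPoints(np.array(uv,float).reshape(-1,1,2),c["K"],c["d"])[:,0]
    r=np.c_[p,np.ones(len(p))]@c["R"]; return c["o"]+r*((z-c["o"][2])/r[:,2])[:,None]
def pix(c,P): return cv2.projectPoints(np.array(P,float).reshape(-1,1,3),np.array(c["rvec"]),np.array(c["tvec"]),c["K"],c["d"])[0][:,0]
def crop(c,x0,y0,x1,y1,f): return cv2.resize(c["img"][y0:y1,x0:x1],None,fx=f,fy=f,interpolation=cv2.INTER_CUBIC)
E
python3 - <<'E'
from h import *
t=cap("top");s=cap("side")
a=crop(t,335,185,395,220,6);b=crop(t,240,215,285,270,6);c=crop(s,255,140,285,170,8);d=crop(t,130,165,305,215,4)
W=np.zeros((560,800,3),np.uint8)
for im,(y,x) in((a,(0,0)),(b,(0,370)),(d,(340,0))): W[y:y+im.shape[0],x:x+im.shape[1]]=im
W[210:210+130,0:240]=c[55:185] if False else c[50:180]
cv2.imwrite("pics/c1.png",W)
# guess pixels (512 scale)
k=.64
for n,p,z in(("A handle",(548,314),.066),("A nose",(606,325),.01),("B handle",(397,408),.066),("B nose",(427,349),.01),("tail",(435,297),.015),("lip",(347,297),.071),("bedR",(462,297),.01),("bedL",(212,298),.01)): print(n,plane(t,np.array(p)*k,z).round(3))
E
```

```text
A handle [[ 0.496 -0.392  0.066]]
A nose [[ 0.47 -0.54  0.01]]
B handle [[ 0.298 -0.056  0.066]]
B nose [[ 0.425 -0.126  0.01 ]]
tail [[ 0.543 -0.147  0.015]]
lip [[0.543 0.048 0.071]]
bedR [[ 0.542 -0.209  0.01 ]]
bedL [[0.553 0.372 0.01 ]]
```

View pics/c1.png

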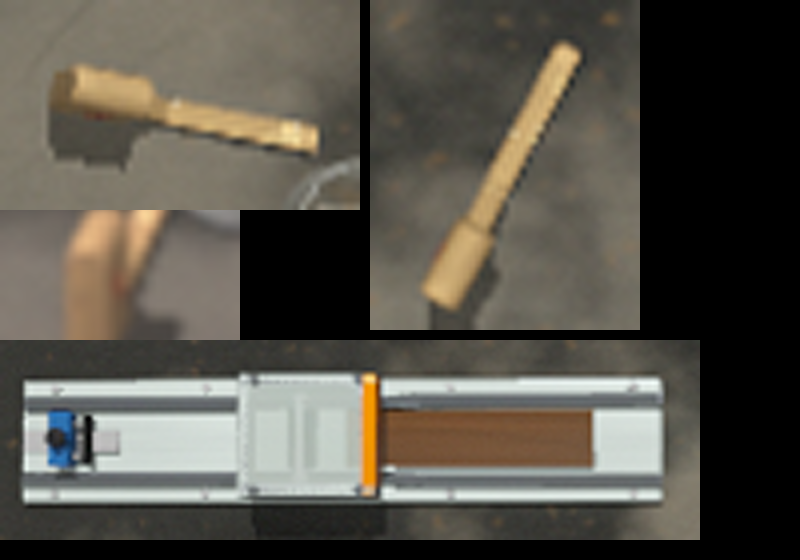

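The crop shows stick A upright with its handle top centred near (113,92) and its nose tip near (318,138), which confirms the choice. In the planer crop the board tail is at (592,438), the lip's front edge at x=378 and the pad face at x≈93.

```bash
python3 - <<'E'
from h import *
t=cap("top");s=cap("side")
A=lambda *p:np.array(p)/6+[335,185]
D=lambda *p:np.array(p)/4+[130,165]
h=plane(t,A(114,92),.066)[0];b0=plane(t,A(170,110),.01)[0];b1=plane(t,A(318,138),.01)[0]
print("handle",h,"blade",b0,b1,"yaw",np.arctan2(*(b1-b0)[1::-1]), "from nose",b1-(b1-b0)/np.linalg.norm(b1-b0)*.14)
c=plane(t,[D(24,381),D(662,379),D(662,502),D(24,502)],.01);print(c.round(4))
m=cv2.inRange(cv2.cvtColor(t["img"],cv2.COLOR_BGR2HSV),(0,90,30),(15,255,140));m[:,:200]=0;m[:165]=0;m[215:]=0;m[:,290:]=0
cs=max(cv2.findContours(m,0,2)[0],key=cv2.contourArea);r=cv2.boxPoints(cv2.minAreaRect(cs));print("board",plane(t,r,.015).round(4))
print("lip",plane(t,[D(378,375),D(378,497)],.071).round(4),"pad",plane(t,D(93,440),.032))
w=cv2.inRange(cv2.cvtColor(t["img"],cv2.COLOR_BGR2HSV),(10,70,110),(25,255,255));w[:180]=0;w[225:]=0;w[:,:335]=0;w[:,395:]=0
ys,xs=np.nonzero(w);
for x in range(338,392,4):
    k=ys[xs==x]; 
    if len(k):print(x,k.min(),k.max(),plane(t,[[x,k.min()-.5],[x,k.max()+.5]],.01 if x>362 else .066)[:,:2].round(4).tolist())
E
```

```text
handle [ 0.49738933 -0.40351362  0.066     ] blade [ 0.48852921 -0.45129012  0.01      ] [ 0.4695792  -0.54062304  0.01      ] yaw -1.7798257555588233 from nose [ 0.49863068 -0.40367045  0.01      ]
[[ 0.3011  0.3718  0.01  ]
 [ 0.2938 -0.2018  0.01  ]
 [ 0.1852 -0.1991  0.01  ]
 [ 0.1923  0.3732  0.01  ]]
board [[ 0.5081  0.0482  0.015 ]
 [ 0.6052  0.0467  0.015 ]
 [ 0.6007 -0.1435  0.015 ]
 [ 0.5038 -0.141   0.015 ]]
lip [[0.3088 0.0439 0.071 ]
 [0.2059 0.0459 0.071 ]] pad [[0.25094915 0.30201944 0.032     ]]
346 196 201 [[0.5146, -0.3765], [0.494, -0.3757]]
350 196 202 [[0.5143, -0.3903], [0.4903, -0.3894]]
354 197 203 [[0.5106, -0.404], [0.4865, -0.4031]]
358 198 204 [[0.5068, -0.4178], [0.4828, -0.4168]]
362 201 205 [[0.4962, -0.4312], [0.479, -0.4306]]
366 202 206 [[0.4949, -0.4613], [0.4769, -0.4605]]
370 202 206 [[0.4945, -0.4758], [0.4766, -0.4751]]
374 203 207 [[0.4906, -0.4903], [0.4726, -0.4895]]
378 204 208 [[0.4867, -0.5047], [0.4687, -0.5039]]
382 205 209 [[0.4827, -0.5192], [0.4647, -0.5184]]
386 206 224 [[0.4788, -0.5337], [0.4106, -0.5308]]
```

```bash
python3 - <<'E'
from h import *
t=cap("top");s=cap("side")
D=lambda x,y:np.array((x,y-340))/4+[130,165]
c=plane(t,[D(24,381),D(662,379),D(662,502),D(24,502)],.01);print(c.round(4), "mid ends",(c[0]+c[3])/2,(c[1]+c[2])/2)
print("lip",plane(t,[D(378,375),D(378,497)],.071).round(4),"pad",plane(t,D(93,440),.032),"tail",plane(t,[D(592,410),D(592,466)],.015), "pad z.01",plane(t,D(93,440),.032))
hs=cv2.cvtColor(t["img"],cv2.COLOR_BGR2HSV);m=cv2.inRange(hs,(0,90,30),(15,255,140));m[:,:228]=0;m[:165]=0;m[215:]=0;m[:,290:]=0
ys,xs=np.nonzero(m);print(xs.min(),xs.max())
for x in range(230,280,8):
    k=ys[xs==x];print(plane(t,[[x,(k.min()+k.max())/2]],.015)[0].round(4),end=" ")
print("tail px",plane(t,[[xs.max()+.5,np.median(ys)]],.015))
st=manip.read_state();print(st["position"])
E
```

```text
[[ 0.6098  0.371   0.01  ]
 [ 0.5971 -0.2102  0.01  ]
 [ 0.4865 -0.207   0.01  ]
 [ 0.499   0.3707  0.01  ]] mid ends [0.55440188 0.37083749 0.01      ] [ 0.54176466 -0.20859487  0.01      ]
lip [[0.5988 0.0391 0.071 ]
 [0.4939 0.0407 0.071 ]] pad [[0.55207516 0.29971188 0.032     ]] tail [[ 0.56997962 -0.14632135  0.015     ]
 [ 0.51980918 -0.14501876  0.015     ]] pad z.01 [[0.55207516 0.29971188 0.032     ]]
228 277
[0.5524 0.026  0.015 ] [ 0.55   -0.0027  0.015 ] [ 0.5493 -0.0314  0.015 ] [ 0.5486 -0.06    0.015 ] [ 0.548  -0.0886  0.015 ] [ 0.5473 -0.1171  0.015 ] Traceback (most recent call last):
  File "<stdin>", line 9, in <module>
    return umr_minimum(a, axis, None, out, keepdims, initial, where)
ValueError: zero-size array to reduction operation minimum which has no identity
```

```bash
python3 -m creep '[[0,-20,-40,0.18,0,0,93],[10,-50,-90,0.36,0,0,93],[20,-80,-150,0.54,0,0,93],[30,-110,-205,0.72,0,0,93],[40,-140,-260,0.9,0,0,93],[40,-160,-300,1.08,0,0,93],[40,-172,-325,1.26,0,0,93],[40,-176,-333,1.44,0,0,93],[40,-176,-333,1.6,0,0,93],[40,-176,-333,1.75,0,0,93]]'; python3 -c "
from h import *
print(np.round(manip.read_state()['q'],3))"
```

```text
clock: 1.65
position: [0.4989, -0.4043, 0.1787]
tool_rot: [[0.0, -0.987, -0.16], [-0.0, -0.16, 0.987], [-1.0, -0.0, -0.0]]
contact_force: [0.6, -0.2, -0.2]
gripper_width: 0.0935
[ 0.271  0.588  0.497  1.858 -0.381  0.791 -2.011]
```

```bash
python3 -m creep '[[0,0,0,0.16,0,0,93],[10,0,0,0.3,0,0,93],[20,0,0,0.365,0,0,93],[40,0,0,0.365,0,0,93],[60,0,0,0.365,0,0,93],[60,0,0,0.365,0,0,93]]'; python3 - <<'E'
from h import *
print(np.round(manip.read_state()['q'],3))
t=cap("top");s=cap("side")
p=pix(s,[.498,-.404,.066])[0].astype(int);print(p)
a=crop(s,p[0]-35,p[1]-35,p[0]+35,p[1]+25,6);p=pix(t,[.498,-.404,.066])[0].astype(int);print(p);b=crop(t,p[0]-30,p[1]-35,p[0]+30,p[1]+25,6)
cv2.imwrite("pics/c2.png",np.hstack([a,b]))
E
```

```text
clock: 2.4
position: [0.4977, -0.4039, 0.1166]
tool_rot: [[-0.003, -0.98, 0.198], [0.002, 0.198, 0.98], [-1.0, 0.003, 0.001]]
contact_force: [0.2, -0.1, -0.1]
gripper_width: 0.0931
[ 0.252  0.682  0.54   1.905 -0.526  0.702 -2.236]
[268 147]
[354 200]
```

View pics/c2.png

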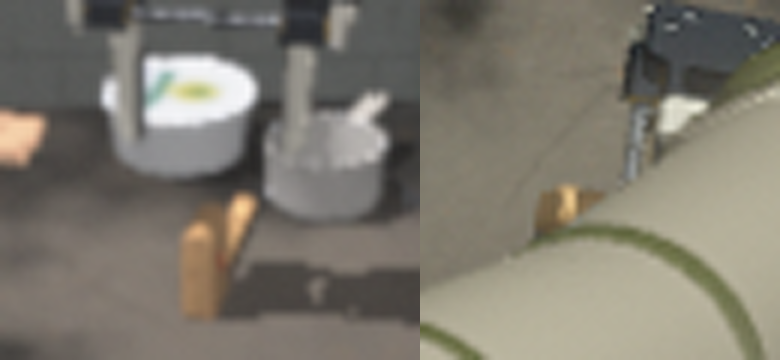

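Side crop: the fingers (columns 128 and 297) straddle the handle at (200,265), so the alignment is good. I'll go down and grip.

```bash
python3 -m creep '[[30,0,0,0,0,0,93],[60,0,0,0,0,0,93],[85,0,0,0,0,0,93],[94,0,0,0,0,0,93],[94,0,0,0,0,0,60],[94,0,0,0,0,0,30],[94,0,0,0,0,0,10],[94,0,0,0,0,0,5],[94,0,0,0,0,0,5],[94,0,0,0,0,0,5]]' 55; python3 - <<'E'
from h import *
print(np.round(manip.read_state()['contact_force'],1))
s=cap("side")
p=pix(s,[.498,-.404,.066])[0].astype(int)
cv2.imwrite("pics/c3.png",crop(s,p[0]-35,p[1]-35,p[0]+35,p[1]+25,6))
E
```

```text
clock: 3.75
position: [0.4985, -0.4046, 0.0247]
tool_rot: [[-0.0, -0.98, 0.199], [-0.0, 0.199, 0.98], [-1.0, 0.0, -0.0]]
contact_force: [0.1, -1.0, -0.6]
gripper_width: 0.0379
[ 0.1 -1.  -0.6]
```

```bash
python3 -m creep '[[0,0,0,0,0,0,5],[0,0,0,0,0,0,5],[0,0,0,0,0,0,5],[0,0,0,0,0,0,5],[0,0,0,0,0,0,5]]' 55
```

```text
clock: 4.42
position: [0.4985, -0.4047, 0.0246]
tool_rot: [[-0.0, -0.98, 0.199], [-0.0, 0.199, 0.98], [-1.0, 0.0, -0.0]]
contact_force: [0.4, 0.5, -0.7]
gripper_width: 0.0239
```

```bash
python3 -m creep '[[-15,0,0,0,0,0,5],[-40,0,0,0,0,0,5],[-75,0,0,-0.17,0,0,5],[-90,0,10,-0.34,0,0,5],[-90,-5,30,-0.51,0,0,5],[-90,-10,50,-0.68,0,0,5],[-90,-15,70,-0.85,0,0,5],[-90,-20,90,-1.02,0,0,5],[-90,-21,105,-1.19,0,0,5],[-90,-21,111,-1.36,0,0,5]]'
python3 -m creep '[[0,0,0,-0.17,0,0,5],[0,0,0,-0.34,0,0,5],[0,0,0,-0.51,0,0,5],[0,0,0,-0.68,0,0,5],[0,0,0,-0.85,0,0,5],[0,0,0,-1.02,0,0,5],[0,0,0,-1.19,0,0,5],[0,0,0,-1.36,0,0,5],[0,0,0,-1.53,0,0,5],[0,0,0,-1.7,0,0,5]]'
python3 -m creep '[[0,0,0,-0.16,0,0,5],[0,0,0,-0.26,0,0,5],[0,0,0,-0.26,0,0,5],[0,0,0,-0.26,0,0,5]]'
python3 - <<'E'
from h import *
print(np.round(manip.read_state()['q'],3))
t=cap("top");s=cap("side")
print(pix(t,[[.5417,-.3,.16],[.544,-.17,.1],[.544,-.1457,.015]]),pix(s,[[.5417,-.3,.16],[.544,-.17,.1],[.544,-.1457,.015]]))
W=np.zeros((570,800,3),np.uint8);a=crop(t,215,150,345,215,6)[:,:800];W[:300,:a.shape[1]]=a[:300]
b=crop(s,210,130,310,175,6);W[300:570,:600]=b;cv2.imwrite("pics/c4.png",W)
E
```

```text
clock: 5.68
position: [0.5412, -0.2991, 0.1154]
tool_rot: [[-0.0, -0.394, -0.919], [-0.0, -0.919, 0.394], [-1.0, 0.0, 0.0]]
contact_force: [0.1, 0.6, -1.6]
gripper_width: 0.0235
clock: 6.92
position: [0.5405, -0.3008, 0.1152]
tool_rot: [[-0.001, 0.962, -0.274], [-0.002, -0.274, -0.962], [-1.0, -0.0, 0.002]]
contact_force: [0.5, -0.3, -0.8]
gripper_width: 0.0235
clock: 7.42
position: [0.541, -0.3004, 0.1149]
tool_rot: [[-0.0, 1.0, -0.025], [-0.001, -0.025, -1.0], [-1.0, -0.0, 0.001]]
contact_force: [0.3, 0.6, -1.6]
gripper_width: 0.0238
[ 0.68   0.627 -0.398  1.92   0.378  0.668  0.025]
[[328.56685708 185.54608688]
 [286.39529862 187.44568284]
 [278.01565007 189.7393492 ]] [[256.59399996 137.87459231]
 [255.24296096 171.29973969]
 [255.40081667 195.99435327]]
```

View pics/c4.png

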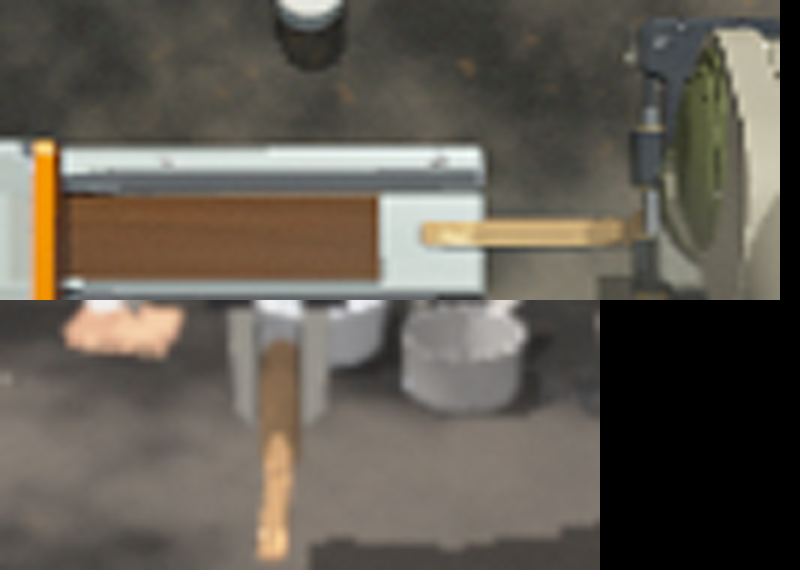

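Top crop: the nose tip is at (420,232) and the board tail edge at (380,237). Side crop: the stick is straight in the grip with its nose tip at (273,557). I'll triangulate the nose.

```bash
python3 - <<'E'
from h import *
t=cap("top");s=cap("side")
A=lambda x,y:np.array((x,y))/6+[215,150]
B=lambda x,y:np.array((x,y-300))/6+[210,130]
def und(c,p): return cv2.undistortPoints(np.array([[p]],float),c["K"],c["d"]).reshape(2,1)
P=[np.c_[c["R"],np.array(c["tvec"]).ravel()] for c in(t,s)]
X=cv2.triangulatePoints(P[0],P[1],und(t,A(420,232)),und(s,B(273,556)));X=(X[:3]/X[3]).ravel();print("nose",X)
print("nose z.1",plane(t,A(420,232),.1),"blade back",plane(t,A(600,232),.1),"tail",plane(t,[A(380,237)],.015),"tailedges",plane(t,[A(380,194),A(380,281)],.015),"fence",plane(t,[A(480,190),A(480,283)],.018))
E
```

```text
nose [ 0.54165811 -0.1654446   0.0972778 ]
nose z.1 [[ 0.54001891 -0.16523354  0.1       ]] blade back [[ 0.53774182 -0.26538816  0.1       ]] tail [[ 0.54483165 -0.14685655  0.015     ]] tailedges [[ 0.57055116 -0.14752893  0.015     ]
 [ 0.51859091 -0.14617659  0.015     ]] fence [[ 0.57126986 -0.20692671  0.018     ]
 [ 0.51586043 -0.20530163  0.018     ]]
```

```bash
python3 -m creep '[[20,3,0,0,0,0,5],[45,3,0,0,0,0,5],[60,3,0,0,0,0,5],[70,3,0,0,0,0,5],[75,3,0,0,0,0,5],[77,3,0,0,0,0,5],[78,3,0,0,0,0,5],[79,3,0,0,0,0,5],[79,3,0,0,0,0,5]]' 60
python3 - <<'E'
from h import *
print(np.round(manip.read_state()['contact_force'],1),np.round(manip.read_state()['moment'],2))
t=cap("top");s=cap("side")
W=np.zeros((570,800,3),np.uint8);a=crop(t,215,165,345,212,6)[:,:800];W[:282,:a.shape[1]]=a
b=crop(s,225,150,290,198,6);W[282:570,:390]=b;cv2.imwrite("pics/c5.png",W)
E
```

```text
clock: 8.75
position: [0.5443, -0.3002, 0.0358]
tool_rot: [[0.0, 1.0, -0.022], [-0.0, -0.022, -1.0], [-1.0, 0.0, 0.0]]
contact_force: [0.2, -0.3, -0.9]
gripper_width: 0.0237
[ 0.2 -0.3 -0.9] [-0.13 -0.07  0.01]
```

View pics/c5.png

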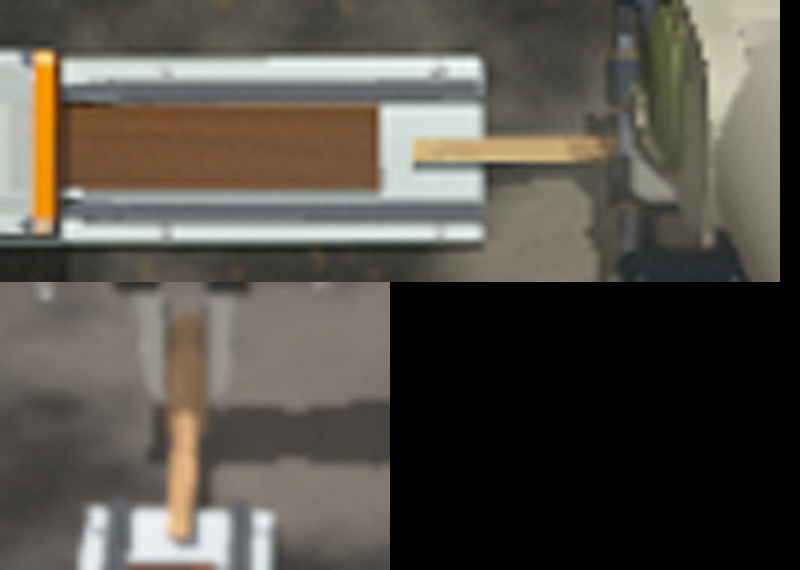

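Top crop: the nose is at (413,151), the board tail edge at x=380 and the board's midline at y≈147. The stick is about 2 mm off toward −x, and no contact has registered yet. I'll close the gap slowly.

```bash
python3 -m creep '[[0,2,-6,0,0,0,5],[0,2,-14,0,0,0,5],[0,2,-20,0,0,0,5],[0,2,-24,0,0,0,5],[0,2,-28,0,0,0,5],[0,2,-32,0,0,0,5],[0,2,-36,0,0,0,5],[0,2,-40,0,0,0,5],[0,2,-40,0,0,0,5]]'
python3 - <<'E'
from h import *
print(np.round(manip.read_state()['contact_force'],1),np.round(manip.read_state()['moment'],2))
t=cap("top")
cv2.imwrite("pics/c6.png",crop(t,215,165,345,212,6))
E
```

```text
clock: 9.98
position: [0.5471, -0.2596, 0.0356]
tool_rot: [[-0.0, 1.0, -0.021], [0.0, -0.021, -1.0], [-1.0, -0.0, -0.0]]
contact_force: [0.2, 0.3, -0.6]
gripper_width: 0.0235
[ 0.2  0.3 -0.6] [-0.07 -0.1  -0.02]
```

View pics/c6.png

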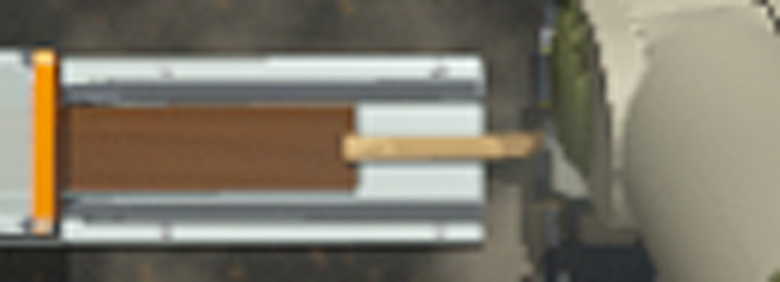

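The top crop shows the lip over the board and the heel against the tail at (357,147), with the board already moving straight. I'll feed on.

```bash
python3 -m creep '[[0,0,-4,0,0,0,5],[0,0,-9,0,0,0,5],[0,0,-15,0,0,0,5],[0,0,-21,0,0,0,5],[0,0,-28,0,0,0,5],[0,0,-36,0,0,0,5],[0,0,-45,0,0,0,5],[0,0,-55,0,0,0,5],[0,0,-65,0,0,0,5],[0,0,-75,0,0,0,5]]'
python3 -m creep '[[0,0,-10,0,0,0,5],[0,0,-20,0,0,0,5],[0,0,-30,0,0,0,5],[0,0,-40,0,0,0,5],[0,0,-50,0,0,0,5],[0,0,-60,0,0,0,5],[0,0,-70,0,0,0,5],[0,0,-78,0,0,0,5],[0,0,-84,0,0,0,5],[0,0,-88,0,0,0,5]]'
python3 -m creep '[[0,0,-2,0,0,0,5],[0,0,-4,0,0,0,5],[0,0,-6,0,0,0,5]]'
python3 - <<'E'
from h import *
s=cap("side")
print(np.round(manip.read_state()['moment'],2))
W=np.zeros((560,760,3),np.uint8);W[:440,:]=crop(s,215,225,310,280,8)
t=cap("top");a=crop(t,130,178,290,200,4);W[440:440+a.shape[0],:a.shape[1]]=a
cv2.imwrite("pics/c7.png",W)
E
```

```text
clock: 11.28
position: [0.5487, -0.1864, 0.0359]
tool_rot: [[0.0, 1.0, -0.023], [-0.002, -0.023, -1.0], [-1.0, 0.0, 0.002]]
contact_force: [0.4, -6.3, 0.4]
gripper_width: 0.0235
clock: 12.52
position: [0.5505, -0.0982, 0.0358]
tool_rot: [[-0.0, 1.0, -0.023], [-0.002, -0.023, -1.0], [-1.0, -0.0, 0.002]]
contact_force: [0.0, -5.8, 1.5]
gripper_width: 0.0236
clock: 12.9
position: [0.5506, -0.0926, 0.0358]
tool_rot: [[-0.0, 1.0, -0.023], [-0.002, -0.023, -1.0], [-1.0, -0.0, 0.002]]
contact_force: [-0.4, -5.9, 1.0]
gripper_width: 0.0238
[-1.3  -0.01 -0.01]
```

View pics/c7.png

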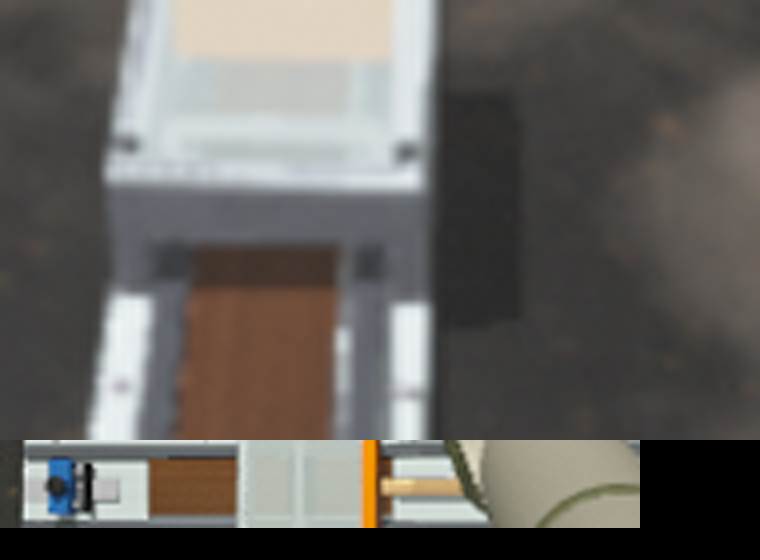

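Top strip: the board front is at x≈148 and the pad face at x≈93, so roughly 43 mm remain. Steady drag reads about 5.9 N.

```bash
python3 -m creep '[[0,0,-3,0,0,0,5],[0,0,-7,0,0,0,5],[0,0,-11,0,0,0,5],[0,0,-15,0,0,0,5],[0,0,-19,0,0,0,5],[0,0,-23,0,0,0,5],[0,0,-26,0,0,0,5],[0,0,-28,0,0,0,5],[0,0,-29,0,0,0,5],[0,0,-30,0,0,0,5]]' | egrep 'pos|force'
for i in 1; do python3 -m creep '[[0,0,-0.5,0,0,0,5],[0,0,-1,0,0,0,5],[0,0,-1.5,0,0,0,5],[0,0,-2,0,0,0,5]]' | egrep 'pos|force'; done
python3 -m creep '[[0,0,-0.5,0,0,0,5],[0,0,-1,0,0,0,5],[0,0,-1.5,0,0,0,5],[0,0,-2,0,0,0,5]]' | egrep 'pos|force'
python3 -m creep '[[0,0,-0.5,0,0,0,5],[0,0,-1,0,0,0,5],[0,0,-1.5,0,0,0,5],[0,0,-2,0,0,0,5]]' | egrep 'pos|force'
```

```text
position: [0.5512, -0.0626, 0.0358]
contact_force: [-0.8, -5.4, 1.2]
position: [0.5513, -0.0606, 0.0358]
contact_force: [-0.8, -7.1, 0.4]
position: [0.5512, -0.0586, 0.0358]
contact_force: [-0.1, -6.3, 1.7]
position: [0.5513, -0.0566, 0.0358]
contact_force: [-0.6, -5.6, 0.9]
```

```bash
python3 -m creep '[[0,0,-0.5,0,0,0,5],[0,0,-1,0,0,0,5],[0,0,-1.5,0,0,0,5]]' | egrep 'pos|force'
python3 -m creep '[[0,0,-0.5,0,0,0,5],[0,0,-1,0,0,0,5],[0,0,-1.5,0,0,0,5]]' | egrep 'pos|force'
python3 -m creep '[[0,0,-0.5,0,0,0,5],[0,0,-1,0,0,0,5],[0,0,-1.5,0,0,0,5]]' | egrep 'pos|force'
python3 - <<'E'
from h import *
t=cap("top");a=crop(t,130,178,290,200,4)
g=t["img"][188:192,148:176].mean(0).astype(int);print([(148+i,*v) for i,v in enumerate(g)])
E
```

```text
position: [0.5513, -0.0551, 0.0358]
contact_force: [0.5, -5.8, 0.4]
position: [0.5514, -0.0536, 0.0358]
contact_force: [0.2, -5.4, 0.5]
position: [0.5514, -0.0521, 0.0358]
contact_force: [0.1, -6.7, 0.9]
[(148, np.int64(78), np.int64(53), np.int64(32)), (149, np.int64(115), np.int64(110), np.int64(107)), (150, np.int64(104), np.int64(107), np.int64(107)), (151, np.int64(32), np.int64(34), np.int64(33)), (152, np.int64(14), np.int64(14), np.int64(12)), (153, np.int64(167), np.int64(167), np.int64(168)), (154, np.int64(196), np.int64(195), np.int64(195)), (155, np.int64(171), np.int64(173), np.int64(176)), (156, np.int64(99), np.int64(111), np.int64(131)), (157, np.int64(35), np.int64(69), np.int64(109)), (158, np.int64(39), np.int64(72), np.int64(110)), (159, np.int64(41), np.int64(73), np.int64(111)), (160, np.int64(41), np.int64(73), np.int64(111)), (161, np.int64(40), np.int64(73), np.int64(110)), (162, np.int64(43), np.int64(74), np.int64(111)), (163, np.int64(40), np.int64(73), np.int64(110)), (164, np.int64(44), np.int64(74), np.int64(112)), (165, np.int64(43), np.int64(75), np.int64(113)), (166, np.int64(43), np.int64(74), np.int64(113)), (167, np.int64(42), np.int64(75), np.int64(113)), (168, np.int64(43), np.int64(76), np.int64(113)), (169, np.int64(43), np.int64(76), np.int64(112)), (170, np.int64(43), np.int64(77), np.int64(113)), (171, np.int64(44), np.int64(76), np.int64(113)), (172, np.int64(43), np.int64(76), np.int64(114)), (173, np.int64(44), np.int64(75), np.int64(114)), (174, np.int64(44), np.int64(76), np.int64(114)), (175, np.int64(44), np.int64(77), np.int64(115))]
```

```bash
python3 -m creep '[[0,0,-1,0,0,0,5],[0,0,-2,0,0,0,5],[0,0,-3,0,0,0,5],[0,0,-4,0,0,0,5],[0,0,-4.5,0,0,0,5],[0,0,-5,0,0,0,5]]' | egrep 'pos|force'
python3 -m creep '[[0,0,-0.5,0,0,0,5],[0,0,-1,0,0,0,5]]' | egrep 'pos|force'
python3 -m creep '[[0,0,-0.5,0,0,0,5],[0,0,-1,0,0,0,5]]' | egrep 'pos|force'
python3 -m creep '[[0,0,-0.5,0,0,0,5],[0,0,-1,0,0,0,5]]' | egrep 'pos|force'
```

```text
position: [0.5515, -0.0471, 0.0358]
contact_force: [0.6, -5.5, 0.9]
position: [0.5516, -0.0461, 0.0358]
contact_force: [0.1, -6.5, 1.7]
position: [0.5515, -0.0451, 0.0358]
contact_force: [-0.6, -5.9, 0.7]
position: [0.5515, -0.0441, 0.0358]
contact_force: [-0.7, -5.6, 1.7]
```

```bash
for r in 1; do
python3 -m creep '[[0,0,-0.5,0,0,0,5],[0,0,-1,0,0,0,5]]' | egrep 'pos|force'
python3 -m creep '[[0,0,-0.5,0,0,0,5],[0,0,-1,0,0,0,5]]' | egrep 'pos|force'
python3 -m creep '[[0,0,-0.5,0,0,0,5],[0,0,-1,0,0,0,5]]' | egrep 'pos|force'; done
```

```text
position: [0.5516, -0.0431, 0.0358]
contact_force: [0.4, -6.2, 1.6]
position: [0.5516, -0.0424, 0.0358]
contact_force: [-0.1, -7.3, 1.6]
position: [0.5516, -0.0419, 0.0358]
contact_force: [0.6, -10.1, 2.1]
```

Contact starts at TCP y ≈ −0.043. I'll go in 1 mm steps and watch both compression and force.

```bash

python3 -m creep '[[0,0,-0.5,0,0,0,5],[0,0,-1,0,0,0,5],[0,0,-1,0,0,0,5]]' | egrep 'pos|force'
python3 -m creep '[[0,0,-0.5,0,0,0,5],[0,0,-1,0,0,0,5],[0,0,-1,0,0,0,5]]' | egrep 'pos|force'; python3 -c "
from h import *
print(manip.read_state()['tool_rot'],manip.read_state()['position'],manip.read_state()['clock'])"
```

```text
position: [0.5515, -0.0413, 0.0359]
contact_force: [-0.7, -10.1, 2.5]
position: [0.5515, -0.0409, 0.0359]
contact_force: [-0.0, -11.6, 3.4]
[[-9.73191274e-04  9.99691854e-01 -2.48042206e-02]
 [-3.74706759e-03 -2.48077037e-02 -9.99685219e-01]
 [-9.99992506e-01 -8.79941841e-04  3.77005559e-03]] [ 0.55153859 -0.04085963  0.0359288 ] 19.925
```

```bash

python3 -m creep '[[0,0,-1,0,0,0,5],[0,0,-2,0,0,0,5],[0,0,-2,0,0,0,5]]' | egrep 'pos|force'
python3 -m creep '[[0,0,-1,0,0,0,5],[0,0,-2,0,0,0,5],[0,0,-2,0,0,0,5]]' | egrep 'pos|force'; python3 -c "
from h import *
s=manip.read_state();print(s['tool_rot'][2],s['position'],s['contact_force'],s['moment'])"
```

```text
position: [0.5514, -0.0398, 0.036]
contact_force: [-0.3, -13.7, 4.8]
position: [0.5514, -0.0388, 0.0361]
contact_force: [-0.9, -17.1, 6.1]
[-0.99998142 -0.00148085  0.00591372] [ 0.55135148 -0.03880864  0.03607065] [ -0.85137186 -17.12653718   6.14977196] [-3.57117974  0.04023514  0.04437506]
```

```bash

python3 -m creep '[[0,0,-1,0,0,0,5],[0,0,-2,0,0,0,5],[0,0,-3,0,0,0,5],[0,0,-3,0,0,0,5]]' | egrep 'pos|force'; python3 - <<'E'
from h import *
t=cap("top");g=t["img"][188:192,146:160].mean(0).astype(int);print(g.tolist())
E
```

```text
position: [0.5513, -0.0374, 0.0362]
contact_force: [-1.5, -20.8, 8.0]
[[86, 54, 26], [105, 64, 27], [65, 46, 32], [50, 49, 46], [35, 37, 35], [29, 30, 32], [39, 62, 93], [42, 75, 113], [42, 73, 112], [41, 73, 111], [40, 73, 111], [43, 74, 111], [43, 74, 111], [41, 73, 110]]
```

```bash

python3 -m creep '[[0,0,-1,0,0,0,5],[0,0,-2,0,0,0,5],[0,0,-2,0,0,0,5],[0,0,-2,0,0,0,5],[0,0,-2,0,0,0,5],[0,0,-2,0,0,0,5]]' | egrep 'pos|force'; python3 -c "
from h import *
s=manip.read_state();print(s['tool_rot'][2],s['clock'],s['contact_force'],s['moment'])"
```

```text
position: [0.5512, -0.0363, 0.0363]
contact_force: [-0.2, -25.1, 9.1]
[-0.99996101 -0.00211537  0.00857337] 21.975 [ -0.19882304 -25.10375192   9.08784946] [-5.1139974   0.10196649  0.08895674]
```

```bash

python3 -m creep '[[0,0,0,0,0,0,5],[0,0,0,0,0,0,5],[0,0,0,0,0,0,5],[0,0,2,0,0,0,5],[0,0,5,0,0,0,5],[0,0,9,0,0,0,5],[0,0,14,0,0,0,5],[0,0,20,0,0,0,5],[0,0,28,0,0,0,5],[0,0,38,0,0,0,5]]' | egrep 'pos|force'
python3 -m creep '[[0,0,12,0,0,0,5],[0,0,25,0,0,0,5],[0,0,40,0,0,0,5],[0,0,55,0,0,0,5],[0,0,70,0,0,0,5],[0,0,82,0,0,0,5],[0,0,90,0,0,0,5],[0,0,90,0,0,0,5]]'
python3 - <<'E'
from h import *
t=cap("top");s=cap("side")
W=np.zeros((600,800,3),np.uint8);a=crop(t,130,172,330,207,4);W[:140]=a
b=crop(s,200,120,300,235,4);W[140:600,:400]=b;b=crop(s,215,235,310,335,4);W[140:540,410:790]=b;cv2.imwrite("pics/c8.png",W)
E
```

```text
position: [0.5514, -0.067, 0.0356]
contact_force: [-0.8, 0.0, -1.1]
clock: 24.22
position: [0.5493, -0.1573, 0.0355]
tool_rot: [[-0.0, 1.0, -0.023], [-0.0, -0.023, -1.0], [-1.0, -0.0, 0.0]]
contact_force: [0.7, -0.3, -0.8]
gripper_width: 0.0238
```

View pics/c8.png

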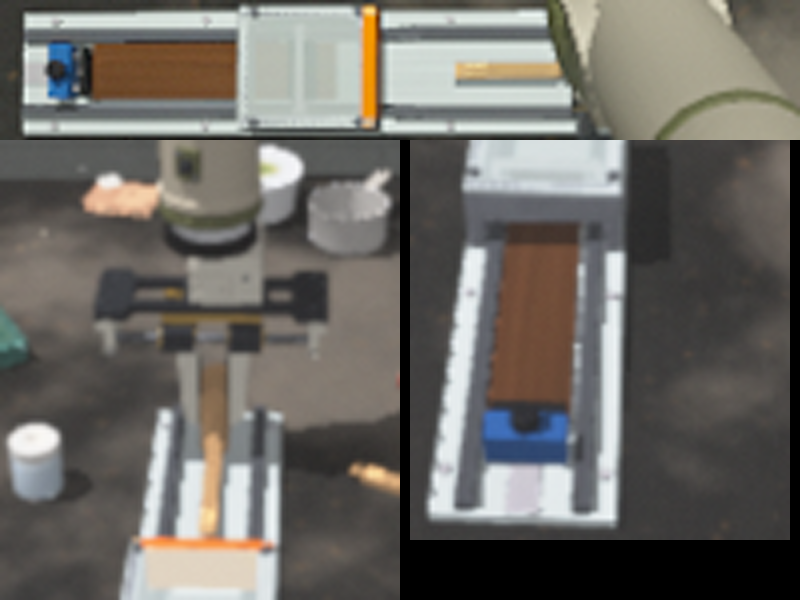

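The board sits against the pad (top crop, front at x≈92) and the stick is out with its nose at (455,72). I'll lift it over to clear table at about (0.545, −0.42).

```bash

python3 -m creep '[[-15,0,10,0,0,0,5],[-35,0,25,0,0,0,5],[-45,0,60,0,0,0,5],[-45,0,105,0,0,0,5],[-45,0,150,0,0,0,5],[-45,0,195,0,0,0,5],[-45,0,235,0,0,0,5],[-35,0,258,0,0,0,5],[-20,0,263,0,0,0,5],[-10,0,263,0,0,0,5]]' | egrep 'pos|force'
python3 -m creep '[[8,0,0,0,0,0,5],[15,0,0,0,0,0,5],[18,0,0,0,0,0,5],[20,0,0,0,0,0,5],[20,0,0,0,0,0,5],[20,0,0,0,0,0,5]]'
python3 - <<'E'
from h import *
s=manip.read_state();print(s["contact_force"],s["moment"])
E
```

```text
position: [0.5434, -0.4178, 0.0441]
contact_force: [-0.0, 0.9, -1.6]
clock: 26.32
position: [0.5437, -0.4197, 0.0258]
tool_rot: [[0.0, 1.0, -0.022], [-0.0, -0.022, -1.0], [-1.0, 0.0, 0.0]]
contact_force: [-0.3, -1.1, -1.0]
gripper_width: 0.0236
[-0.32487279 -1.13265897 -1.01959401] [-0.02895778 -0.09646619 -0.01475548]
```

```bash

python3 -m creep '[[0.4,0,0,0,0,0,5],[0.8,0,0,0,0,0,5],[1,0,0,0,0,0,5],[1,0,0,0,0,0,5]]' | egrep 'pos|force'
python3 -m creep '[[0.4,0,0,0,0,0,5],[0.8,0,0,0,0,0,5],[0.8,0,0,0,0,0,5]]' | egrep 'pos|force'
```

```text
position: [0.5436, -0.4197, 0.0247]
contact_force: [-0.4, 0.1, 0.1]
position: [0.5435, -0.4197, 0.0246]
contact_force: [-2.2, 1.1, 8.1]
```

The sole is on the table: vertical force rose to 8 N. I'll release and rise straight up.

```bash

python3 -m creep '[[-0.4,0,0,0,0,0,24],[-0.4,0,0,0,0,0,28],[-0.4,0,0,0,0,0,35],[-0.4,0,0,0,0,0,50],[-0.4,0,0,0,0,0,70],[-0.4,0,0,0,0,0,80],[-0.4,0,0,0,0,0,80],[-0.4,0,0,0,0,0,80]]' | egrep 'pos|force|width'
python3 -m creep '[[-10,0,0,0,0,0,80],[-30,0,0,0,0,0,80],[-60,0,0,0,0,0,80],[-100,0,0,0,0,0,80],[-150,0,0,0,0,0,80],[-200,0,0,0,0,0,80],[-200,0,80,0,0,0,80],[-200,0,150,0,0,0,80],[-200,0,150,0,0,0,80]]' 
python3 - <<'E'
from h import *
t=cap("top");s=cap("side")
cv2.imwrite("pics/c9.png",np.hstack([crop(t,130,90,530 if False else 430,290,1.3),crop(s,120,110,370,310 if False else 370,1)[:260] if False else crop(s,120,110,400,310,1.3)]))
E
```

```text
position: [0.5436, -0.4196, 0.0242]
contact_force: [-0.3, -0.2, 0.0]
gripper_width: 0.0783
clock: 29.32
position: [0.5382, -0.5741, 0.2257]
tool_rot: [[0.0, 1.0, -0.026], [-0.002, -0.026, -1.0], [-1.0, 0.0, 0.002]]
contact_force: [0.4, 0.2, -0.3]
gripper_width: 0.0801
```

View pics/c9.png

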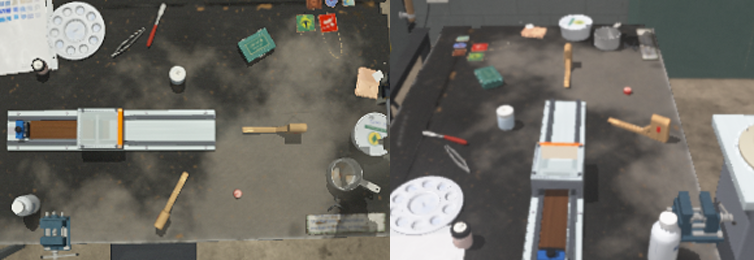

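The final view shows the stick upright on the table at about (275,128), clear of the machine, and the board against the stop at (22,130). The cap at (237,194) and the white-capped jar at (178,74) are where they started. Handing in.

```bash
python3 -c "
from bench import manip
print(manip.finish_job(), manip.read_state()['clock'])"
```

```text
the job is handed in; nothing more can be done
the job is handed in; nothing more can be done
```

I picked up the right-hand push stick, fed the board home against the back stop, drew the stick out and stood it upright on the table. The job was handed in at about 30 s of the 72 s allowed; no verdict is reported.

**Force on the stop:** this is estimated, not measured. Steady drag was about 6 N and the push peaked at about 25 N.
- **From the force:** taking off the drag and the stated sole loss gives about 9.5–14 N on the stop.
- **From the travel:** the tool went about 6.5 mm past first contact, which puts an upper bound of about 16.5 N, below the 18 N limit.
- These two figures don't fully agree. I put the gap down to the stick pitching slightly in the grip.
- The press was held for about 0.9 s.

**Last checks:** the final pictures show the board's front at the pad and the stick upright about 70 mm clear of the bed. The red cap and the blue jar had not visibly moved. The pink jar looked in place too, but I did not measure it. No contact of the gripper with the board or machine was seen.

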